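# Turn a game tile over in the tipping tray and put it away in the chest

## Task

Without touching the dark wooden tile, tip the little hinged tray over by its lift bar so that the tile slides down, tumbles onto the bed beyond the hinge and shows its other, inlaid face, then bring the tray gently back down flat, never letting it drop. Then take the turned tile and set it down gently, flat and still inlaid face up, in the empty compartment of the open chest. Leave the other things on the table and in the chest where they are.

Things in the scene. Friction and masses are not known exactly. Their poses are not given: they have to be found in the camera images.
- tray (a joint): Angle of the pale wooden hinged tray, rad: 0 = flat (start), grows as the lift bar is raised; 1.57 upright, stop at 2.1, leaning over the bed. Inside 118 mm from hinge line to end wall, 74 mm wide, walls 12 mm high; a 6 mm lip along the hinge line. A tile sliding down stops on the lip and falls over onto the bed soon after the tray passes upright. 0.35 kg: falls if let go.
- bar (a point): Middle of the tray's lift bar: round steel bar, 9 mm thick, 72 mm free between its two arms, parallel to the hinge line, 155 mm from it, level with it when the tray is flat (40 mm above the table). 28 mm free space between bar and tray end wall. Moves with the tray.
- hinge (a point): Middle of the hinge line, fixed, 40 mm above the table. Its x axis is horizontal and points from the hinge over the bed (away from the bar when the tray is flat), its y axis lies along the hinge line, z up. Tipping carries the bar from -x, up over the hinge, towards +x. At its ends, 50 to 60 mm from the middle, brass cheeks 16 mm long rise to 47 mm.
- bed (a point): Middle of the fixed wooden bed that catches the tile, on its top surface, 30 mm above the table; the same axes as the hinge, 60 mm from it in +x. Inside its 8 mm high rims the bed is 124 mm wide along y and reaches from 6 to 120 mm beyond the hinge along x.
- tile_mid (a point): Centre of the tile in the tray: dark wood, 48 x 48 x 10 mm, 30 g. Its z axis points out of the plain face (up at the start, down when turned over); the other face has a brass ring and dot inlaid flush.
- tile: The same tile, origin at the centre of its inlaid face, 5 mm from the centre; z as above.
- place (a point): Middle of the floor (6 mm above the table) of the chest's empty compartment, 114 mm along the point's x, 76 mm along its y. The chest is dark wood, fixed, 126 x 170 mm, 50 mm high, walls 6 mm. The other compartment, 85 mm further in +y, holds two spare tiles; beyond it the open lid stands along the chest's +y side, leaning outward, 180 mm high.
- spare0_mid (a point): Centre of a spare tile in the compartment by the lid; leave alone.
- spare1_mid (a point): Centre of the other spare tile in the compartment by the lid; leave alone.
- pencup: Dark metal pen cup, 76 mm across, 100 mm high, origin under its centre; leave alone.
- bottle: Water bottle, 64 mm across, 200 mm high, origin under its centre; leave alone.
- stapler: Black stapler, 130 mm long (x) x 34 mm, 46 mm high, origin under its centre; leave alone.
- tape: Roll of clear tape lying flat, 90 mm across, 20 mm high, origin under its centre; leave alone.
Not all that is in view belongs to the job. Leave any blue or red look-alike of the tile alone.

How it is judged:
On the way:
1. the tile has tumbled, untouched, and lies turned over on the bed (angle between tile_mid's own z axis and vertical above 2.6 rad and x of tile_mid in the frame of bed above -0.06 m and distance between tile_mid and bed below 0.08 m and contact force between the fingers and tile below 0.2 N), for 0.2 s.
At the end, for the whole second after the job is handed in: The tile lies flat (within 8 degrees) on the floor of the chest's empty compartment, inlaid face up, at rest, and the tray is back down flat (within 0.06 rad) (angle between tile_mid's own z axis and vertical above 3 rad and x of tile_mid in the frame of place between -0.057 and 0.057 m and y of tile_mid in the frame of place between -0.038 and 0.038 m and z of tile_mid in the frame of place between 0 and 0.009 m and linear speed of tile below 0.02 m/s and value of joint tray below 0.06 rad); the robot touches nothing.
It fails at once if the fingers touch the tile before it has turned over (contact force between the fingers and tile above 0.5 N and angle between tile_mid's own z axis and vertical below 2 rad).
It fails at once if the tray is dropped or flung (faster than 4 rad/s) (velocity of joint tray above 4 rad/s or velocity of joint tray below -4 rad/s).
It fails at once if the tile is dropped into the chest instead of set down (faster than 0.6 m/s inside the chest) (horizontal distance between tile_mid and place below 0.07 m and z of tile_mid in the frame of place below 0.04 m and linear speed of tile above 0.6 m/s).
It fails at once if another thing is moved by more than 30 mm (distance of any of spare0_mid, spare1_mid, pencup, bottle, stapler, tape from where it was at the start of the episode above 0.03 m).
It also fails if it takes over 61 s, if anything falls off the work surface, if the arm or the gripper's body presses on something with over 40 N, if the wrist force passes 120 N, or if a joint passes its speed limit or range.

## Robot

A 6-joint arm with a two-finger parallel gripper is mounted at the origin on the work surface. World frame = base frame: x ahead of the robot, y to its left, z up, the work surface at z = 0. Lengths are in m, angles in rad, forces in N, time in s.
With the tool pointing down it reaches from about 0.375 to 0.9 m from the base axis. Payload 3.1 kg.
Tool frame: the origin (TCP) lies midway between the tips of the shut fingers; the grasp point (between the pads) lies 19 mm behind it; z points along the fingers, y is the line along which they close (so a half turn about z gives the same grasp; the last joint's range is limited). The gripper opens to 87 mm and grips with 3 to 60 N. Pads are 19 mm wide; open, the fingers measure 117 mm over their backs; the gripper's body (75 mm by 190 mm) begins 51 mm behind the grasp point.
Start: joints at [0.958, 0.527, 1.433, -0, 1.181, -0.178], TCP at [0.263, 0.567, 0.223] pointing down, gripper open.
Joint ranges: [-3.08, 3.08], [-0.75, 2.2], [0.22, 2.44], [-1.43, 4.57], [0, 2.65], [-2.85, 2.85]. Speed limits (rad/s): [2.79, 2.79, 3.14, 3.14, 3.14, 3.14].

## Interface

Orientations are given as a unit quaternion [x, y, z, w].
In Python, from bench import monitor, snapshot, camera_params, workorder, recognise, silhouettes gives the robot as it stands.
- The arm moves only by the tool arm_command, never from a script. Its argument "commands" is a list of rows, each a list of 2 entries, a list of its own where there are three numbers: the shift along the tool's x, y, z in units of 30 mm (1.0 is 30 mm), then the turn, a rotation vector about the tool's x, y, z in units of 6 degrees (1.0 is 6 degrees). A call has exactly 10 rows; each row is the pose to reach, as a shift and turn from the pose commanded when the call began, along the tool's axes at that moment; what a row does not reach only later rows make up. A row lasts 1/8 s, in which the tool goes at most 62.5 mm and 10.7 degrees, less where a joint would pass 70% of its speed; a pose out of reach is approached as far as the arm can. A call with a gripper value outside its range is refused whole. "hand" is the opening, from 0 (shut) to 1 (fully open), set as the call begins (left out, the last holds). The fingers move at their own pace and stop on an object; the grip force is fixed at half the most. Time passes only in rows, so rows that repeat a pose let the fingers close, or fill a call up. It gives the time, the measured TCP pose, the force, the opening and the grip force at its end, in the units of the state.
- monitor.observe(): the state, without advancing time (a new reading comes with each control period).
- snapshot(name): name is "scene" or "top"; returns the picture (384x512x3 uint8, red, green, blue); there is no depth.
- camera_params(name): a dict with "intrinsics" (3x3 intrinsics, pixels), "k1" (the pictures are not rectified: a ray, as slopes to the right and down, at radius r is drawn at 1 + k1 r^2 times it, then the intrinsics apply), "R" (3x3) and "t" (3): a world point X has camera coordinates R X + t. Camera axes: x right, y down, z forward; pixel columns grow to the right and rows downward; lengths in m; the calibration is good to about 2 mm. A picture is of the moment at which its call begins. camera_params takes no time and is no camera call.
- workorder.job_done(): hands the job in; it is judged then, once.
Trained networks look in the newest picture that a camera, given by its name, has taken for a name from the list of things; names that differ only in an ending like _2 or _b are one class to them, and where a whole thing is asked for, a point or a joint stands for the part that bears it (a point fixed in the world has none). Each returns a list of dicts, best first, with "conf" (0 to 1); they miss things now and then, are a little off and sometimes report something else, mostly with a low value. They report only what shows in the picture. A call takes as long as a camera call. They do not tell look-alikes from the thing itself.
- recognise(name, camera): "rect" ([centre column, centre row, width, height] in pixels, round what is visible of it).
- silhouettes(name, camera): "region" (384x512 bool, what is visible of it) and "rect" ([centre column, centre row, width, height] in pixels, round what is visible of it).
The state is a dict: "time_s": time; "joint_pos": joint angles; "joint_vel": joint speeds; "joint_efforts": joint torques, N m; "position": TCP position; "ee_rot": TCP orientation; "contact_force": force on the tool from outside, world axes, zero at the start; "wrist_torque": the same for the moment, N m; "finger_gap": opening from 0.0 (shut) to 1.0 (fully open); "finger_force": force on a finger pad.
Only numpy, scipy, OpenCV 4.12 (cv2) and the standard library are available. Lean on these libraries where they do the work, as an engineer would, in place of code of your own. Each camera call takes 0.05 s, during which the arm holds its last target. There are 200 camera calls.

## Working session

There is one attempt and no reset: what is moved stays moved. The work goes in short steps, Python scripts to look and compute and a tool call to move; the robot and the scene stay as the last step left them, time stands still between calls to the robot, and variables do not carry over. Pictures are saved under pics/ and viewed, at most 10 in all, crops included, and the job is handed in when it is done.

Besides the shell and the picture viewer there is one more tool, called as name(argument=value, ...) on one line, values as JSON. arm_command: Moves the arm, as the interface text tells. Its arguments: {"type":"object","properties":{"commands":{"type":"array"},"hand":{"type":"number"}},"required":["commands"]}

```bash
mkdir -p pics; ls; cat > h.py <<'E'
import numpy as np, cv2
from bench import monitor, snapshot, camera_params, workorder, recognise, silhouettes
from scipy.spatial.transform import Rotation as Ro
def snap(c,f=None):
    im=snapshot(c)
    if f: cv2.imwrite('pics/'+f,cv2.cvtColor(im,cv2.COLOR_RGB2BGR))
    return im
def toW(c,uv,z):
    p=camera_params(c);K=np.array(p['intrinsics']);k=p['k1'];R=np.array(p['R']);t=np.array(p['t'])
    uv=np.atleast_2d(np.array(uv,float))
    d=cv2.undistortPoints(uv[:,None,:],K,np.array([k,0,0,0,0.]))[:,0]
    d=np.c_[d,np.ones(len(d))]@R; o=-R.T@t
    return o+d*((z-o[2])/d[:,2])[:,None]
def toP(c,X):
    p=camera_params(c);R=np.array(p['R'])
    return cv2.projectPoints(np.atleast_2d(np.array(X,float)),cv2.Rodrigues(R)[0],np.array(p['t'],float),np.array(p['intrinsics']),np.array([p['k1'],0,0,0,0.]))[0][:,0]
def move(target,rot=None):
    s=monitor.observe();q=Ro.from_quat(s['ee_rot'])
    print('shift',np.round(q.inv().apply(np.array(target)-s['position'])/.03,2))
    if rot is not None: print('turn',np.round(np.degrees((q.inv()*rot).as_rotvec())/6,2))
E
python3 - <<'E'
from h import *
snap('scene','s0.png');snap('top','t0.png')
for c in('scene','top'):
    p=camera_params(c);print(c,-np.array(p['R']).T@p['t'],p['k1'])
    for n in ['tray','bar','tile','bed','spare0_mid','pencup','bottle','stapler','tape']:
        print(n,[(np.round(d['rect']).tolist(),round(d['conf'],2)) for d in recognise(n,c)][:4])
s=monitor.observe();print(s)
E
```

```text
pics
scene [1.63231367 0.27856652 1.03106004] 0.026653268445937836
tray [([210.0, 192.0, 44.0, 29.0], 0.95)]
bar [([214.0, 190.0, 52.0, 30.0], 0.74)]
tile [([216.0, 191.0, 15.0, 13.0], 0.58), ([236.0, 179.0, 15.0, 11.0], 0.53), ([205.0, 171.0, 16.0, 9.0], 0.5), ([165.0, 195.0, 14.0, 13.0], 0.49)]
bed [([227.0, 203.0, 83.0, 55.0], 0.72)]
spare0_mid [([351.0, 218.0, 14.0, 14.0], 0.59), ([383.0, 177.0, 26.0, 45.0], 0.33)]
pencup [([250.0, 249.0, 23.0, 35.0], 0.81)]
bottle [([383.0, 174.0, 20.0, 43.0], 0.82), ([227.0, 205.0, 75.0, 52.0], 0.24)]
stapler [([141.0, 185.0, 18.0, 26.0], 0.64), ([216.0, 192.0, 13.0, 11.0], 0.34)]
tape [([197.0, 240.0, 24.0, 21.0], 0.61), ([351.0, 221.0, 13.0, 9.0], 0.58)]
top [ 0.42680403 -0.02490463  1.25788529] -0.012986161604664686
tray [([299.0, 200.0, 55.0, 43.0], 0.95)]
bar [([299.0, 202.0, 54.0, 39.0], 0.8)]
tile [([349.0, 194.0, 17.0, 23.0], 0.63), ([293.0, 201.0, 13.0, 17.0], 0.57), ([325.0, 248.0, 22.0, 21.0], 0.55), ([276.0, 246.0, 17.0, 21.0], 0.55)]
bed [([280.0, 193.0, 93.0, 63.0], 0.82)]
spare0_mid [([136.0, 209.0, 16.0, 17.0], 0.65)]
pencup [([
[... 282 characters left out ...]
1.0, 'joint_pos': array([ 9.57501697e-01,  5.27447516e-01,  1.43267176e+00, -3.72190209e-05,
        1.18145836e+00, -1.78465867e-01]), 'joint_vel': array([ 0.00045169, -0.00110688,  0.00072114, -0.00026646, -0.00114858,
        0.00149352]), 'joint_efforts': array([ 1.46733881e-03, -4.40015566e+01, -1.76992732e+01,  6.35036733e-02,
        5.04442805e-02, -1.62114657e-05]), 'position': array([0.2632341 , 0.56683592, 0.22258969]), 'ee_rot': array([2.15698700e-01, 9.76459969e-01, 2.88007100e-07, 1.87804249e-05]), 'contact_force': array([-0.7664888 , -0.71082583,  0.13868603]), 'wrist_torque': array([-0.01278221, -0.08038001,  0.03024616]), 'finger_force': 0.0, 'finger_gap': 1.004116807426116}
```

View pics/t0.png

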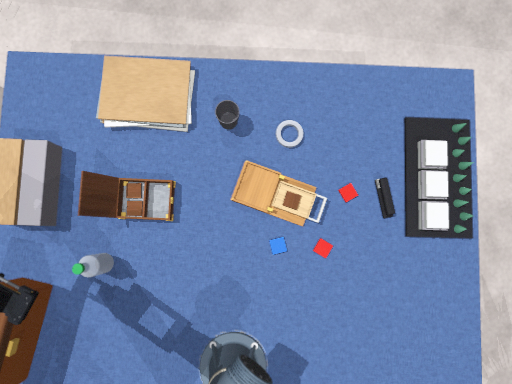

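View pics/s0.png

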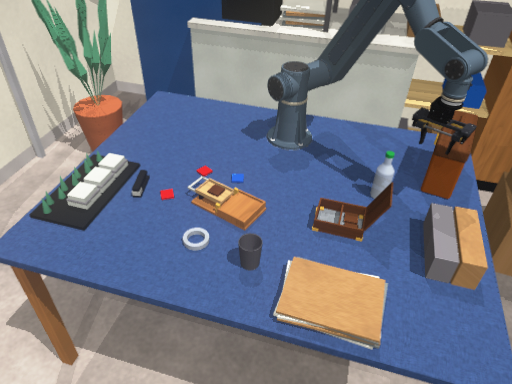

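The top view shows the tray and bed at about (280,193), the bar at (319,208) at the lower right, and the chest at (147,200) with its lid to the left. Next I'll look closer.

```bash
python3 - <<'E'
import cv2,numpy as np
im=cv2.imread('pics/t0.png')
a=cv2.resize(im[150:235,225:335],None,fx=7,fy=7,interpolation=cv2.INTER_CUBIC)[:,:770]
b=cv2.resize(im[170:230,75:185],None,fx=7,fy=7,interpolation=cv2.INTER_CUBIC)
cv2.imwrite('pics/a.png',a);cv2.imwrite('pics/b.png',b)
E
```

```text
(no output)
```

View pics/a.png

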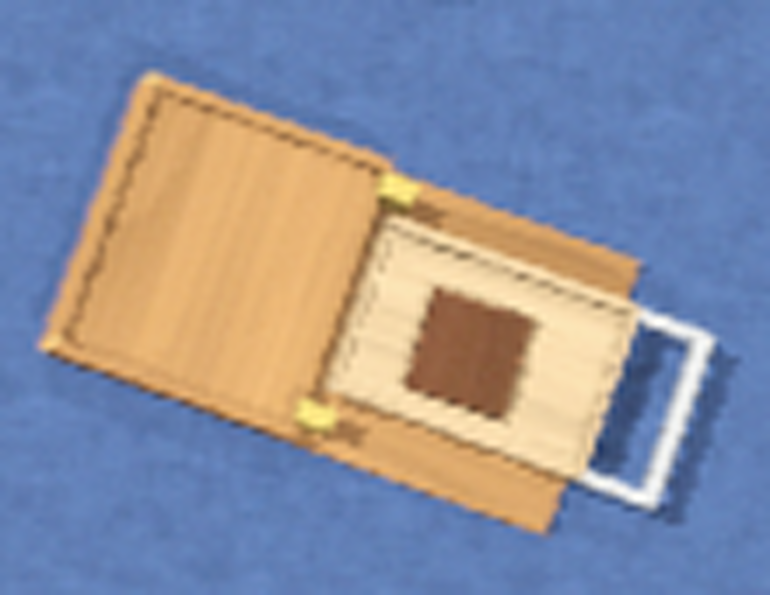

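View pics/b.png

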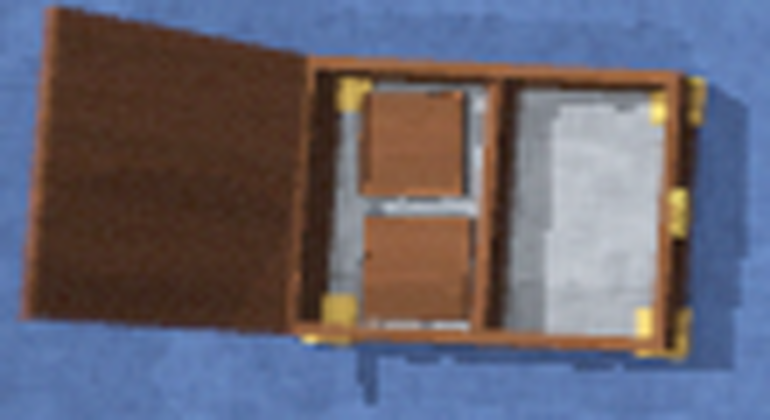

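The tray crop shows the bar from (702,340) to (648,500) and the cheeks at (398,190) and (316,415). In the chest crop the rim corners are (312,60), (690,75), (662,350) and (297,330), and the empty compartment is on the right. I'll convert these to world positions.

```bash
python3 - <<'E'
from h import *
f=lambda l,o:(np.array(l)+.5)/7-.5+np.array(o)
A=(225,150);B=(75,170)
bar=toW('top',f([(702,340),(648,500)],A),.04); ch=toW('top',f([(398,190),(316,415)],A),.047); bed=toW('top',f([(150,75),(45,348)],A),.038)
box=toW('top',f([(312,60),(690,75),(662,350),(297,330)],B),.05)
print('bar',bar,np.linalg.norm(bar[0]-bar[1]));print('cheek',ch,np.linalg.norm(ch[0]-ch[1]));print('bed',bed)
b,h,e=bar.mean(0),ch.mean(0),bed.mean(0)
print(b,h,e,np.linalg.norm((b-h)[:2]),np.linalg.norm((e-h)[:2]))
for v in(h-b,e-h,e-b):print('xaxis yaw deg',np.degrees(np.arctan2(v[1],v[0])))
for v in(bar[0]-bar[1],ch[0]-ch[1],bed[0]-bed[1]):print('y axis',np.degrees(np.arctan2(v[1],v[0])))
print('box',box,[np.linalg.norm(box[i]-box[i-1]) for i in range(4)])
y=(box[0]+box[3]-box[1]-box[2])/2;yu=y/np.linalg.norm(y);print('chest y dir',yu,np.degrees(np.arctan2(yu[1],yu[0])));c=box.mean(0);print('c',c,'place',c-yu*.041)
# check in scene: project
print(toP('scene',[np.r_[b[:2],.04],np.r_[h[:2],.047],np.r_[c[:2],.05]]))
E
```

```text
bar [[ 0.53385507 -0.27472202  0.04      ]
 [ 0.4602928  -0.25096109  0.04      ]] 0.07730451913417248
cheek [[ 0.59732342 -0.13356101  0.047     ]
 [ 0.4938403  -0.09886594  0.047     ]] 0.10914441681757832
bed [[ 0.64808827 -0.019144    0.038     ]
 [ 0.52097482  0.02449871  0.038     ]]
[ 0.49707393 -0.26284155  0.04      ] [ 0.54558186 -0.11621347  0.047     ] [0.58453155 0.00267735 0.038     ] 0.15444355822922834 0.12510837925571983
xaxis yaw deg 71.6946025063916
xaxis yaw deg 71.8607466181532
xaxis yaw deg 71.76895727224864
y axis -17.900683013842155
y axis -18.534899614301285
y axis -18.94922450017299
box [[0.5756541  0.37779508 0.05      ]
 [0.57434788 0.20824084 0.05      ]
 [0.45055276 0.21446892 0.05      ]
 [0.45447349 0.37669904 0.05      ]] [np.float64(0.12118557490221755), np.float64(0.16955926585042758), np.float64(0.123951693756505), np.float64(0.16227748583189666)]
chest y dir [0.01575211 0.99987593 0.        ] 89.09743301944866
c [0.51375706 0.29430097 0.05      ] place [0.51311122 0.25330606 0.05      ]
[[195.76454601 182.03702975]
 [227.52087336 195.90727589]
 [340.5781643  212.72351911]]
```

arm_command(commands=[[[0, 0, -2], [0, 0, 0]], [[0, 0, -3.6], [0, 0, 0]], [[-1.3, -1.5, -3.6], [0, 0, -0.2]], [[-2.6, -3.0, -3.6], [0, 0, -0.4]], [[-3.9, -4.5, -3.6], [0, 0, -0.6]], [[-5.2, -6.1, -3.6], [0, 0, -0.8]], [[-6.5, -7.6, -3.6], [0, 0, -1.1]], [[-7.8, -9.1, -3.6], [0, 0, -1.1]], [[-9.1, -10.6, -3.6], [0, 0, -1.1]], [[-10.4, -12.1, -3.6], [0, 0, -1.1]]], hand=0.28)

```text
time_s: 2.25
position: [0.3936, 0.1044, 0.331]
ee_rot: [0.159, 0.987, 0.0, 0.001]
contact_force: [1.2, 0.0, -0.6]
finger_gap: 0.282
finger_force: 0.0
```

```bash
cat >> h.py <<'E'
def ydown(yaw): # tool z down, tool y at yaw deg
    a=np.radians(yaw);y=np.array([np.cos(a),np.sin(a),0]);z=np.array([0,0,-1.]);return Ro.from_matrix(np.c_[np.cross(y,z),y,z])
E
python3 - <<'E'
from h import *
s=monitor.observe();print(s['position'],s['joint_pos'])
move((.497,-.263,.13),ydown(71.7))
E
```

```text
[0.39362816 0.10440551 0.33097229] [-1.68986401e-02  8.53245564e-02  1.78215018e+00  1.44066022e-04
  1.27259033e+00 -1.26832001e+00]
shift [ -7.11 -10.55   6.7 ]
turn [ 0.01  0.01 -0.  ]
```

arm_command(commands=[[[-1.0, -1.5, 0], [0, 0, 0]], [[-2.1, -3.1, 0], [0, 0, 0]], [[-3.2, -4.7, 0.3], [0, 0, 0]], [[-4.3, -6.3, 1.5], [0, 0, 0]], [[-5.4, -7.9, 3.0], [0, 0, 0]], [[-6.4, -9.5, 4.6], [0, 0, 0]], [[-7.1, -10.55, 6.0], [0, 0, 0]], [[-7.1, -10.55, 6.7], [0, 0, 0]], [[-7.1, -10.55, 6.7], [0, 0, 0]], [[-7.1, -10.55, 6.7], [0, 0, 0]]])

```text
time_s: 3.5
position: [0.4963, -0.2607, 0.1306]
ee_rot: [0.159, 0.987, -0.0, 0.0]
contact_force: [0.3, 0.1, -0.0]
finger_gap: 0.276
finger_force: 0.0
```

```bash
python3 - <<'E'
from h import *
import cv2
s=monitor.observe();print(s['position'])
im=snap('scene')
c=toP('scene',[[.497,-.263,.04]])[0];print(c)
x,y=int(c[0]),int(c[1])
cv2.imwrite('pics/c.png',cv2.cvtColor(cv2.resize(im[y-50:y+40,x-50:x+70],None,fx=6,fy=6,interpolation=cv2.INTER_CUBIC),cv2.COLOR_RGB2BGR))
move((.497,-.263,.027),ydown(71.7))
E
```

```text
[ 0.49627749 -0.26073294  0.13055313]
[195.73376787 182.01788403]
shift [-0.03 -0.07  3.48]
turn [-0.01  0.02  0.01]
```

View pics/c.png

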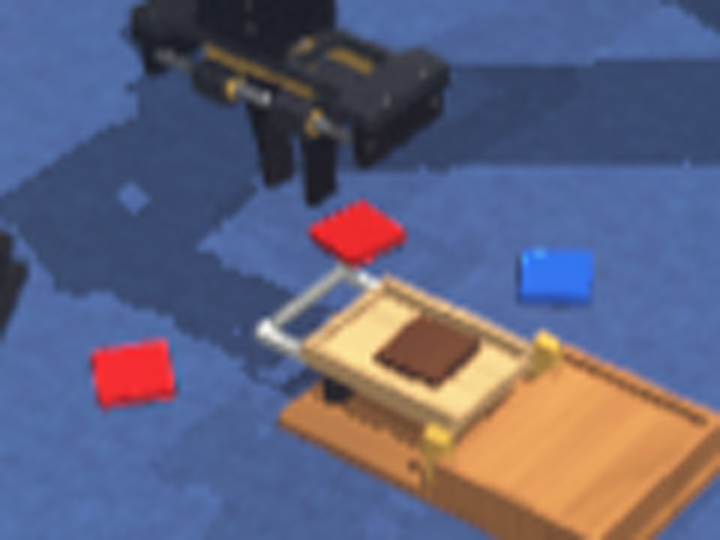

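The scene crop agrees with the estimate: the bar's middle is at about pixel (196.6,181.8), against a predicted (195.7,182.0). I'll go down onto the bar.

arm_command(commands=[[[0, -0.07, 1], [0, 0, 0]], [[0, -0.07, 1.8], [0, 0, 0]], [[0, -0.07, 2.3], [0, 0, 0]], [[0, -0.07, 2.6], [0, 0, 0]], [[0, -0.07, 2.9], [0, 0, 0]], [[0, -0.07, 3.1], [0, 0, 0]], [[0, -0.07, 3.3], [0, 0, 0]], [[0, -0.07, 3.5], [0, 0, 0]], [[0, -0.07, 3.5], [0, 0, 0]], [[0, -0.07, 3.5], [0, 0, 0]]])

```text
time_s: 4.8
position: [0.4955, -0.2633, 0.0246]
ee_rot: [0.159, 0.987, -0.0, 0.0]
contact_force: [0.7, -0.1, 0.8]
finger_gap: 0.28
finger_force: 0.0
```

arm_command(commands=[[[0, 0, 0], [0, 0, 0]], [[0, 0, 0], [0, 0, 0]], [[0, 0, 0], [0, 0, 0]], [[0, 0, 0], [0, 0, 0]], [[0, 0, 0], [0, 0, 0]], [[0, 0, 0], [0, 0, 0]], [[0, 0, 0], [0, 0, 0]], [[0, 0, 0], [0, 0, 0]], [[0, 0, 0], [0, 0, 0]], [[0, 0, 0], [0, 0, 0]]], hand=0)

```text
time_s: 6.05
position: [0.4952, -0.2646, 0.0248]
ee_rot: [0.159, 0.987, -0.001, 0.0]
contact_force: [-2.8, -4.1, -0.5]
finger_gap: 0.091
finger_force: 30.0
```

arm_command(commands=[[[0, -0.01, -0.46], [0, 0, 0]], [[0, 0.05, -0.92], [0, 0, 0]], [[0, 0.16, -1.38], [0, 0, 0]], [[0, 0.3, -1.82], [0, 0, 0]], [[0, 0.48, -2.25], [0, 0, 0]], [[0, 0.7, -2.66], [0, 0, 0]], [[0, 0.96, -3.04], [0, 0, 0]], [[0, 1.25, -3.41], [0, 0, 0]], [[0, 1.57, -3.74], [0, 0, 0]], [[0, 1.92, -4.05], [0, 0, 0]]])

```text
time_s: 7.3
position: [0.5132, -0.21, 0.1486]
ee_rot: [0.158, 0.987, -0.002, 0.0]
contact_force: [-3.9, -6.4, 5.0]
finger_gap: 0.087
finger_force: 30.0
```

arm_command(commands=[[[0, 0.33, -0.24], [0, 0, 0]], [[0, 0.69, -0.46], [0, 0, 0]], [[0, 1.05, -0.65], [0, 0, 0]], [[0, 1.44, -0.81], [0, 0, 0]], [[0, 1.83, -0.93], [0, 0, 0]], [[0, 2.23, -1.03], [0, 0, 0]], [[0, 2.64, -1.09], [0, 0, 0]], [[0, 3.05, -1.12], [0, 0, 0]], [[0, 3.47, -1.11], [0, 0, 0]], [[0, 3.88, -1.08], [0, 0, 0]]])

```text
time_s: 8.55
position: [0.5507, -0.097, 0.179]
ee_rot: [0.159, 0.987, 0.0, 0.001]
contact_force: [1.6, -2.5, -1.0]
finger_gap: 0.092
finger_force: 30.0
```

```bash
python3 - <<'E'
from h import *
im=snap('scene')
print(monitor.observe()['position'])
for n in('tile',):
  print([(np.round(d['rect'],1).tolist(),round(d['conf'],2)) for d in recognise(n,'scene')][:5])
cv2.imwrite('pics/d.png',cv2.cvtColor(cv2.resize(im[120:240,150:290],None,fx=5,fy=5,interpolation=cv2.INTER_CUBIC),cv2.COLOR_RGB2BGR))
E
```

```text
[ 0.55116468 -0.095573    0.17867502]
[([165.3, 194.4, 15.3, 8.2], 0.7), ([231.5, 192.6, 15.0, 12.4], 0.62)]
```

View pics/d.png

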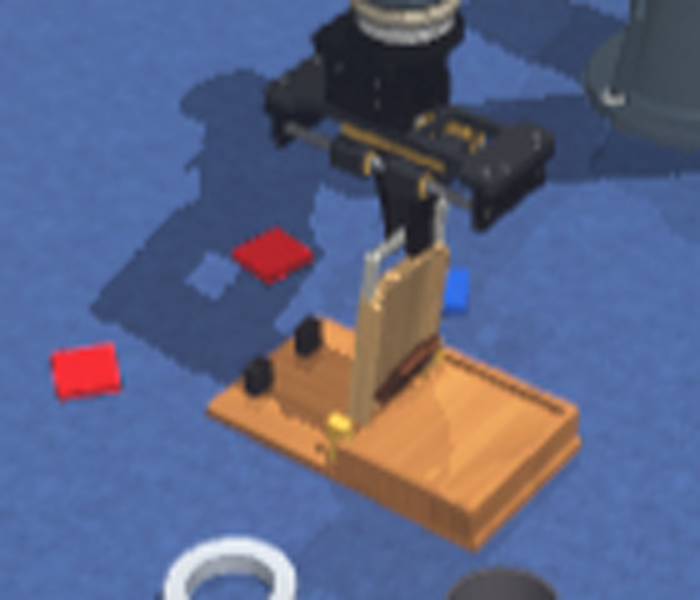

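At the upright position the tile is on the lip at (405,370) in the crop and already leaning away from the tray. I'll tip a bit further and wait.

arm_command(commands=[[[0, 0.31, 0.05], [0, 0, 0]], [[0, 0.61, 0.12], [0, 0, 0]], [[0, 0.91, 0.2], [0, 0, 0]], [[0, 1.2, 0.31], [0, 0, 0]], [[0, 1.2, 0.31], [0, 0, 0]], [[0, 1.2, 0.31], [0, 0, 0]], [[0, 1.2, 0.31], [0, 0, 0]], [[0, 1.2, 0.31], [0, 0, 0]], [[0, 1.2, 0.31], [0, 0, 0]], [[0, 1.2, 0.31], [0, 0, 0]]])

```text
time_s: 9.9
position: [0.5615, -0.0642, 0.169]
ee_rot: [0.159, 0.987, -0.0, 0.0]
contact_force: [4.6, -3.1, -4.0]
finger_gap: 0.09
finger_force: 30.0
```

```bash
python3 - <<'E'
from h import *
im=snap('scene')
print(monitor.observe()['position'])
print([(np.round(d['rect'],1).tolist(),round(d['conf'],2)) for d in recognise('tile','scene')][:5])
cv2.imwrite('pics/e.png',cv2.cvtColor(cv2.resize(im[160:240,190:280],None,fx=7,fy=7,interpolation=cv2.INTER_CUBIC),cv2.COLOR_RGB2BGR))
E
```

```text
[ 0.56149535 -0.06422381  0.16900534]
[([234.6, 202.3, 21.0, 17.2], 0.6), ([168.1, 196.1, 11.1, 14.1], 0.59), ([203.8, 171.7, 15.8, 7.0], 0.54), ([352.7, 214.2, 80.4, 55.1], 0.21)]
```

View pics/e.png

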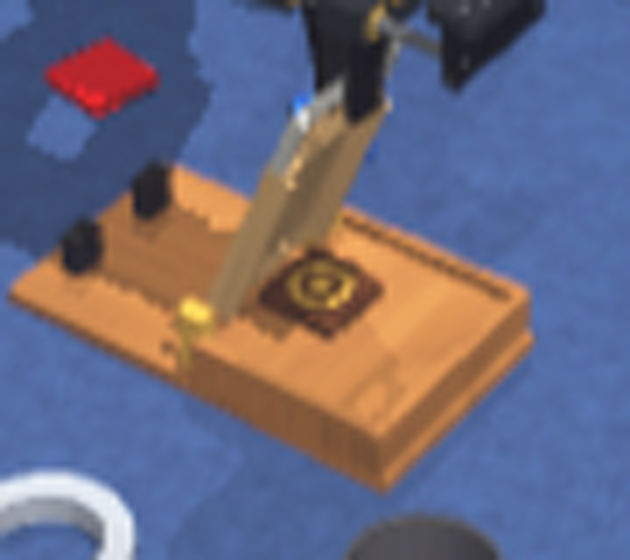

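The tile lies inlaid face up on the bed, with its ring at about (320,285) in the crop, or pixel (235.3,200.3). I'll bring the tray back down.

arm_command(commands=[[[0, -0.44, -0.15], [0, 0, 0]], [[0, -0.89, -0.26], [0, 0, 0]], [[0, -1.35, -0.32], [0, 0, 0]], [[0, -1.82, -0.35], [0, 0, 0]], [[0, -2.28, -0.33], [0, 0, 0]], [[0, -2.74, -0.27], [0, 0, 0]], [[0, -3.2, -0.17], [0, 0, 0]], [[0, -3.64, -0.03], [0, 0, 0]], [[0, -4.07, 0.15], [0, 0, 0]], [[0, -4.48, 0.36], [0, 0, 0]]])

```text
time_s: 11.25
position: [0.5184, -0.1919, 0.1575]
ee_rot: [0.159, 0.987, 0.0, -0.001]
contact_force: [4.2, 0.5, -0.5]
finger_gap: 0.095
finger_force: 30.0
```

arm_command(commands=[[[0, -0.47, 0.31], [0, 0, 0]], [[0, -0.91, 0.68], [0, 0, 0]], [[0, -1.3, 1.09], [0, 0, 0]], [[0, -1.65, 1.54], [0, 0, 0]], [[0, -1.94, 2.02], [0, 0, 0]], [[0, -2.18, 2.54], [0, 0, 0]], [[0, -2.36, 3.08], [0, 0, 0]], [[0, -2.48, 3.58], [0, 0, 0]], [[0, -2.53, 4.04], [0, 0, 0]], [[0, -2.55, 4.46], [0, 0, 0]]])

```text
time_s: 12.5
position: [0.494, -0.2642, 0.0233]
ee_rot: [0.159, 0.987, -0.0, -0.001]
contact_force: [-4.8, -3.0, 0.1]
finger_gap: 0.087
finger_force: 30.0
```

arm_command(commands=[[[0, 0, 0], [0, 0, 0]], [[0, 0, 0], [0, 0, 0]], [[0, 0, 0.03], [0, 0, 0]], [[0, 0, 0.03], [0, 0, 0]], [[0, 0, 0.03], [0, 0, 0]], [[0, 0, 0.03], [0, 0, 0]], [[0, 0, 0.03], [0, 0, 0]], [[0, 0, 0.03], [0, 0, 0]], [[0, 0, 0.03], [0, 0, 0]], [[0, 0, 0.03], [0, 0, 0]]])

```text
time_s: 13.75
position: [0.4941, -0.2642, 0.0229]
ee_rot: [0.159, 0.987, -0.0, -0.001]
contact_force: [-4.8, -3.2, -1.3]
finger_gap: 0.091
finger_force: 30.0
```

arm_command(commands=[[[0, 0, 0], [0, 0, 0]], [[0, 0, 0], [0, 0, 0]], [[0, 0, 0], [0, 0, 0]], [[0, 0, 0], [0, 0, 0]], [[0, 0, -0.5], [0, 0, 0]], [[0, 0, -1.5], [0, 0, 0]], [[0, 0, -3.0], [0, 0, 0]], [[0, 0, -4.5], [0, 0, 0]], [[0, -1.5, -5], [0, 0, 0]], [[0, -2.5, -5], [0, 0, 0]]], hand=0.28)

```text
time_s: 15.0
position: [0.4725, -0.3375, 0.1772]
ee_rot: [0.159, 0.987, -0.002, 0.003]
contact_force: [-0.5, 0.2, -0.3]
finger_gap: 0.282
finger_force: 0.0
```

```bash
python3 - <<'E'
from h import *
im=snap('top');sc=snap('scene')
print(monitor.observe()['position'])
p0=toW('scene',[[235.3,200.3]],.04)[0];print('from scene before',p0)
for c in('top','scene'):
  for d in silhouettes('tile',c):
    x=cv2.minAreaRect(np.argwhere(d['region'])[:,::-1].astype(np.float32))
    m=np.argwhere(d['region'])[:,::-1].mean(0)
    b=toW(c,cv2.boxPoints(x),.04)
    print(c,round(d['conf'],2),np.round(m,1),toW(c,m,.04)[0].round(4),b[:,:2].round(3).tolist(),np.degrees(np.arctan2(*(b[1]-b[0])[1::-1])))
a=cv2.resize(im[150:235,225:335],None,fx=7,fy=7,interpolation=cv2.INTER_CUBIC)
cv2.imwrite('pics/f.png',cv2.cvtColor(a,cv2.COLOR_RGB2BGR))
E
```

```text
[ 0.4714006  -0.33861826  0.17556819]
from scene before [ 0.55267026 -0.08369684  0.04      ]
top 0.64 [264.5 190.4] [ 0.5524 -0.0812  0.04  ] [[0.537, -0.052], [0.581, -0.066], [0.568, -0.11], [0.523, -0.097]] -16.676861617420634
top 0.5 [322.9 247.3] [ 0.3781 -0.2705  0.04  ] [[0.369, -0.237], [0.41, -0.261], [0.386, -0.303], [0.346, -0.279]] -30.257619270274326
top 0.46 [350.2 190.4] [ 0.5612 -0.3561  0.04  ] [[0.566, -0.326], [0.589, -0.359], [0.551, -0.385], [0.528, -0.352]] -54.949305071403295
top 0.2 [380.4 181.9] [ 0.5919 -0.4542  0.04  ] [[0.591, -0.429], [0.617, -0.466], [0.596, -0.48], [0.571, -0.443]] -55.10806304730394
scene 0.59 [235.4 201.9] [ 0.561  -0.0807  0.04  ] [[0.572, -0.113], [0.507, -0.096], [0.546, -0.049], [0.608, -0.067]] 165.3942349709045
scene 0.43 [237.5 178.3] [ 0.4251 -0.1166  0.04  ] [[0.406, -0.146], [0.392, -0.104], [0.447, -0.087], [0.46, -0.128]] 107.87573155689834
```

View pics/f.png

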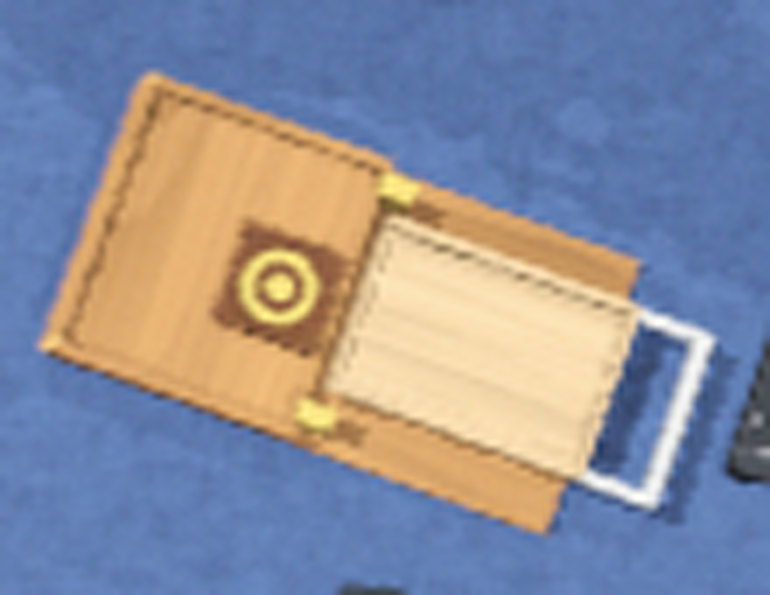

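The tray is flat again. The tile is on the bed with its ring centre at (279,288) in the crop, and its edges line up with the hinge axes. I'll go above it with the closing line along the hinge.

```bash
python3 - <<'E'
from h import *
print(toW('top',[[264.4,190.7]],.04), monitor.observe()['position'])
move((.5525,-.082,.10),ydown(-17.8))
E
```

```text
[[ 0.55157454 -0.08085738  0.04      ]] [ 0.47128001 -0.33507615  0.174295  ]
shift [0.09 8.86 2.48]
turn [ 1.00e-02 -0.00e+00  1.49e+01]
```

arm_command(commands=[[[0, 1, 0], [0, 0, 1.6]], [[0, 2, 0], [0, 0, 3.2]], [[0, 3.1, 0], [0, 0, 4.9]], [[0, 4.2, 0], [0, 0, 6.6]], [[0, 5.3, 0], [0, 0, 8.3]], [[0, 6.4, 0], [0, 0, 10.0]], [[0, 7.5, 0], [0, 0, 11.7]], [[0, 8.4, 0], [0, 0, 13.4]], [[0.09, 8.86, 1], [0, 0, 14.9]], [[0.09, 8.86, 2], [0, 0, 14.9]]], hand=0.8)

```text
time_s: 16.45
position: [0.5522, -0.0791, 0.1134]
ee_rot: [0.807, 0.591, 0.0, -0.0]
contact_force: [-0.7, 0.4, -0.1]
finger_gap: 0.799
finger_force: 0.0
```

```bash
python3 - <<'E'
from h import *
snap('top');s=monitor.observe()
print(s['position'],s['joint_pos'],s['finger_gap'])
move((.552,-.0815,.032),ydown(-17.8))
E
```

```text
[ 0.54943612 -0.07880281  0.10953577] [-3.43996919e-01  5.95747414e-01  1.70356553e+00  4.90727979e-04
  8.50228266e-01 -3.77701610e-02] 0.8048467586521867
shift [-0.06  0.13  2.58]
turn [-0.08 -0.01  0.04]
```

arm_command(commands=[[[0, 0.05, 0.8], [0, 0, 0]], [[0, 0.05, 1.4], [0, 0, 0]], [[0, 0.05, 1.8], [0, 0, 0]], [[0, 0.05, 2.1], [0, 0, 0]], [[0, 0.05, 2.3], [0, 0, 0]], [[0, 0.05, 2.4], [0, 0, 0]], [[0, 0.05, 2.48], [0, 0, 0]], [[0, 0.05, 2.48], [0, 0, 0]], [[0, 0.05, 2.48], [0, 0, 0]], [[0, 0.05, 2.48], [0, 0, 0]]])

```text
time_s: 17.75
position: [0.5541, -0.0826, 0.0395]
ee_rot: [0.808, 0.59, 0.0, 0.0]
contact_force: [-0.3, -0.4, -0.6]
finger_gap: 0.8
finger_force: 0.0
```

```bash
python3 - <<'E'
from h import *
P=[]
for i in range(4):
    snap('top');s=monitor.observe();P.append(np.r_[s['position'],s['contact_force']])
print(np.round(P,4))
E
```

```text
[[ 0.554  -0.0826  0.0394 -0.1685  0.7661  0.1196]
 [ 0.554  -0.0826  0.0394  0.6163  0.564  -0.161 ]
 [ 0.554  -0.0825  0.0393  0.0687  0.5332  0.2362]
 [ 0.554  -0.0825  0.0393  0.6376 -1.0902  0.0437]]
```

arm_command(commands=[[[0, 0, 0.1], [0, 0, 0]], [[0, 0, 0.18], [0, 0, 0]], [[0, 0, 0.24], [0, 0, 0]], [[0, 0, 0.24], [0, 0, 0]], [[0, 0, 0.24], [0, 0, 0]], [[0, 0, 0.24], [0, 0, 0]], [[0, 0, 0.24], [0, 0, 0]], [[0, 0, 0.24], [0, 0, 0]], [[0, 0, 0.24], [0, 0, 0]], [[0, 0, 0.24], [0, 0, 0]]])

```text
time_s: 19.2
position: [0.5539, -0.0825, 0.0321]
ee_rot: [0.808, 0.59, 0.0, 0.0]
contact_force: [-0.3, 0.4, 0.1]
finger_gap: 0.802
finger_force: 0.0
```

arm_command(commands=[[[0, 0, 0], [0, 0, 0]], [[0, 0, 0], [0, 0, 0]], [[0, 0, 0], [0, 0, 0]], [[0, 0, 0], [0, 0, 0]], [[0, 0, 0], [0, 0, 0]], [[0, 0, 0], [0, 0, 0]], [[0, 0, 0], [0, 0, 0]], [[0, 0, 0], [0, 0, 0]], [[0, 0, 0], [0, 0, 0]], [[0, 0, 0], [0, 0, 0]]], hand=0)

```text
time_s: 20.45
position: [0.5539, -0.0825, 0.0321]
ee_rot: [0.808, 0.59, -0.0, -0.0]
contact_force: [-0.5, 0.5, -0.9]
finger_gap: 0.543
finger_force: 30.0
```

arm_command(commands=[[[0, 0, -0.5], [0, 0, 0]], [[0, 0, -1.5], [0, 0, 0]], [[0, 0, -2.5], [0, 0, 0]], [[0, 0, -3.5], [0, 0, 0]], [[0, 0, -4.5], [0, 0, 0]], [[0, 0, -4.5], [0, 0, 0]], [[0, 0, -4.5], [0, 0, 0]], [[0, 0, -4.5], [0, 0, 0]], [[0, 0, -4.5], [0, 0, 0]], [[0, 0, -4.5], [0, 0, 0]]])

```text
time_s: 21.7
position: [0.5536, -0.0824, 0.1663]
ee_rot: [0.808, 0.59, -0.0, -0.001]
contact_force: [-1.2, -0.1, -0.4]
finger_gap: 0.546
finger_force: 30.0
```

```bash
python3 - <<'E'
from h import *
s=monitor.observe();print(s['position'],s['finger_gap'])
move((.513,.252,s['position'][2]),ydown(-0.9))
E
```

```text
[ 0.55363982 -0.08244674  0.16632945] 0.5460072313324336
shift [ 1.021e+01 -4.680e+00  1.000e-02]
turn [-0.01 -0.   -2.8 ]
```

arm_command(commands=[[[0.9, -0.4, 0], [0, 0, -0.3]], [[2.3, -1.05, 0], [0, 0, -0.6]], [[3.8, -1.75, 0], [0, 0, -1.0]], [[5.3, -2.4, 0], [0, 0, -1.5]], [[6.8, -3.1, 0], [0, 0, -2.0]], [[8.3, -3.8, 0], [0, 0, -2.4]], [[9.5, -4.35, 0], [0, 0, -2.8]], [[10.2, -4.68, 0], [0, 0, -2.8]], [[10.2, -4.68, 0], [0, 0, -2.8]], [[10.2, -4.68, 0], [0, 0, -2.8]]])

```text
time_s: 22.95
position: [0.5132, 0.251, 0.1668]
ee_rot: [0.713, 0.701, -0.0, 0.0]
contact_force: [-0.4, 0.4, 0.2]
finger_gap: 0.548
finger_force: 30.0
```

```bash
python3 - <<'E'
from h import *
snap('scene','g0.png');im=snap('scene');s=monitor.observe();print(s['position'],s['finger_gap'],s['joint_pos'])
move((.513,.252,.009),ydown(-0.9))
cv2.imwrite('pics/g.png',cv2.cvtColor(cv2.resize(im[130:250,280:420],None,fx=5,fy=5,interpolation=cv2.INTER_CUBIC),cv2.COLOR_RGB2BGR))
E
```

```text
[0.51349923 0.25057221 0.16692866] 0.5434241220625621 [ 2.58644917e-01  5.26658202e-01  1.62424792e+00 -3.93477525e-04
  9.91103646e-01  2.76099931e-01]
shift [ 0.05 -0.02  5.26]
turn [-0.    0.   -0.01]
```

View pics/g.png

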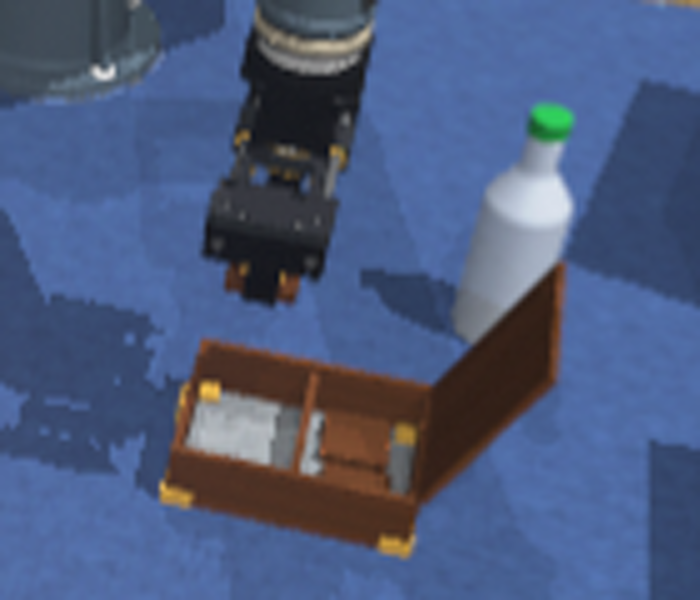

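The tile is held level at (263,285) in the crop, above the empty left compartment. I'll lower it now.

arm_command(commands=[[[0, 0, 0.6], [0, 0, 0]], [[0, 0, 1.3], [0, 0, 0]], [[0, 0, 2.0], [0, 0, 0]], [[0, 0, 2.7], [0, 0, 0]], [[0, 0, 3.4], [0, 0, 0]], [[0, 0, 4.0], [0, 0, 0]], [[0, 0, 4.5], [0, 0, 0]], [[0, 0, 4.8], [0, 0, 0]], [[0, 0, 5.0], [0, 0, 0]], [[0, 0, 5.0], [0, 0, 0]]])

```text
time_s: 24.3
position: [0.5132, 0.2517, 0.0169]
ee_rot: [0.713, 0.702, -0.0, -0.0]
contact_force: [-0.5, 0.6, 0.1]
finger_gap: 0.549
finger_force: 30.0
```

arm_command(commands=[[[0, 0, 0.06], [0, 0, 0]], [[0, 0, 0.12], [0, 0, 0]], [[0, 0, 0.17], [0, 0, 0]], [[0, 0, 0.2], [0, 0, 0]], [[0, 0, 0.22], [0, 0, 0]], [[0, 0, 0.24], [0, 0, 0]], [[0, 0, 0.24], [0, 0, 0]], [[0, 0, 0.24], [0, 0, 0]], [[0, 0, 0.24], [0, 0, 0]], [[0, 0, 0.24], [0, 0, 0]]])

```text
time_s: 25.55
position: [0.5133, 0.2517, 0.0099]
ee_rot: [0.713, 0.701, 0.0, 0.0]
contact_force: [-0.1, 0.2, -1.3]
finger_gap: 0.548
finger_force: 30.0
```

arm_command(commands=[[[0, 0, 0.02], [0, 0, 0]], [[0, 0, 0.04], [0, 0, 0]], [[0, 0, 0.05], [0, 0, 0]], [[0, 0, 0.05], [0, 0, 0]], [[0, 0, 0.05], [0, 0, 0]], [[0, 0, 0.05], [0, 0, 0]], [[0, 0, 0.05], [0, 0, 0]], [[0, 0, 0.05], [0, 0, 0]], [[0, 0, 0.05], [0, 0, 0]], [[0, 0, 0.05], [0, 0, 0]]])

```text
time_s: 26.8
position: [0.5133, 0.2517, 0.0083]
ee_rot: [0.713, 0.701, -0.0, -0.0]
contact_force: [-0.7, -0.0, 0.2]
finger_gap: 0.544
finger_force: 30.0
```

arm_command(commands=[[[0, 0, 0], [0, 0, 0]], [[0, 0, 0], [0, 0, 0]], [[0, 0, 0], [0, 0, 0]], [[0, 0, 0], [0, 0, 0]], [[0, 0, -0.5], [0, 0, 0]], [[0, 0, -1.5], [0, 0, 0]], [[0, 0, -3], [0, 0, 0]], [[0, 0, -4.5], [0, 0, 0]], [[-1.5, 0, -5.5], [0, 0, 0]], [[-3, 0, -6], [0, 0, 0]]], hand=0.72)

```text
time_s: 28.05
position: [0.5128, 0.1613, 0.1915]
ee_rot: [0.712, 0.702, 0.002, 0.002]
contact_force: [0.8, 0.5, -0.2]
finger_gap: 0.722
finger_force: 0.0
```

arm_command(commands=[[[-1.5, 0, 0], [0, 0, 0]], [[-3, 0, 0], [0, 0, 0]], [[-4.5, 0, 0], [0, 0, 0]], [[-5, 0, 0], [0, 0, 0]], [[-5, 0, 0], [0, 0, 0]], [[-5, 0, 0], [0, 0, 0]], [[-5, 0, 0], [0, 0, 0]], [[-5, 0, 0], [0, 0, 0]], [[-5, 0, 0], [0, 0, 0]], [[-5, 0, 0], [0, 0, 0]]])

```text
time_s: 29.3
position: [0.5095, 0.0119, 0.1883]
ee_rot: [0.713, 0.702, -0.0, -0.0]
contact_force: [0.6, 0.5, 0.3]
finger_gap: 0.723
finger_force: 0.0
```

```bash
python3 - <<'E'
from h import *
im=snap('top');s=monitor.observe();print(s['position'],s['finger_gap'])
cv2.imwrite('pics/k.png',cv2.cvtColor(cv2.resize(im[150:235,75:335],None,fx=3,fy=3,interpolation=cv2.INTER_CUBIC),cv2.COLOR_RGB2BGR))
E
```

```text
[0.5094871  0.01183095 0.1883303 ] 0.722033724089533
```

View pics/k.png

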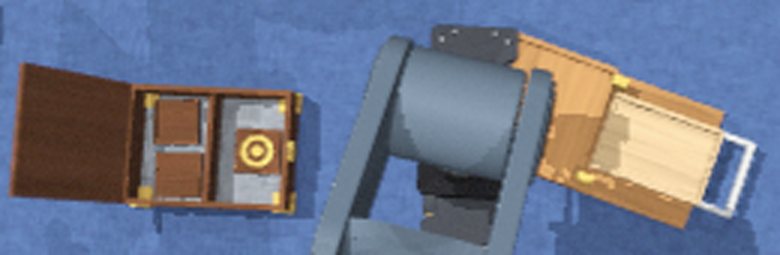

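The tile is flat in the empty compartment, inlaid face up at (258,150) in the crop. The tray is flat and the spares haven't moved, so I'll hand in the job.

```bash
python3 -c "
from bench import workorder
print(workorder.job_done())"
```

```text
the job is handed in; nothing more can be done
None
```

I handed the job in: the tile tumbled over untouched and now lies flat, inlaid face up, in the chest's empty compartment, and the tray is back down flat; no verdict came back.

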